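Line up the reagent bottles by size on their drip dishes

TASK

Put the four amber reagent bottles back on the low shelf in order of size, one upright in the middle of each drip dish, with the smallest in the dish at the balance's end of the row and the largest at the far end. They are glass: set them down gently, without dropping or tipping any, and leave the conical flask that stands among them where it is.

Things in the scene. Friction and masses are not known exactly. Their poses are not given: they have to be found in the camera images.
- bottle_25: the smallest of four sealed amber glass bottles with a white paper label, a blue stripe and a gold screw cap: 30 mm diameter, 74 mm high in all, about 50 g (up to a quarter more or less). Origin at the centre of its underside, z up its axis; round, so yaw means nothing. The cap at the top is 20 mm in diameter and 18 mm high; below it 10 mm of neck 16 mm in diameter, then a sloping shoulder that begins 28 mm below the top. Grip it by the cap from above.
- bottle_60: the second smallest of four sealed amber glass bottles with a white paper label, a blue stripe and a gold screw cap: 40 mm diameter, 94 mm high in all, about 110 g (up to a quarter more or less). Origin at the centre of its underside, z up its axis; round, so yaw means nothing. The cap at the top is 22 mm in diameter and 18 mm high; below it 10 mm of neck 18 mm in diameter, then a sloping shoulder that begins 28 mm below the top. Grip it by the cap from above.
- bottle_125: the second largest of four sealed amber glass bottles with a white paper label, a blue stripe and a gold screw cap: 50 mm diameter, 116 mm high in all, about 210 g (up to a quarter more or less). Origin at the centre of its underside, z up its axis; round, so yaw means nothing. The cap at the top is 26 mm in diameter and 18 mm high; below it 10 mm of neck 22 mm in diameter, then a sloping shoulder that begins 28 mm below the top. Grip it by the cap from above.
- bottle_250: the largest of four sealed amber glass bottles with a white paper label, a blue stripe and a gold screw cap: 62 mm diameter, 142 mm high in all, about 390 g (up to a quarter more or less). Origin at the centre of its underside, z up its axis; round, so yaw means nothing. The cap at the top is 30 mm in diameter and 18 mm high; below it 10 mm of neck 26 mm in diameter, then a sloping shoulder that begins 28 mm below the top. Grip it by the cap from above.
- dish_1: the first of four alike round pale-blue drip dishes that stand fixed in a row on the low white shelf with blue edges, counted from the robot's right (-y) to its left (+y), about 108 mm apart. 98 mm across the rim, 10 mm high; flat inner floor 4 mm above its origin and 84 mm in diameter. Origin at the centre of its underside, on the shelf's top 60 mm above the bench.
- dish_2: the second of four alike round pale-blue drip dishes that stand fixed in a row on the low white shelf with blue edges, counted from the robot's right (-y) to its left (+y), about 108 mm apart. 98 mm across the rim, 10 mm high; flat inner floor 4 mm above its origin and 84 mm in diameter. Origin at the centre of its underside, on the shelf's top 60 mm above the bench.
- dish_3: the third of four alike round pale-blue drip dishes that stand fixed in a row on the low white shelf with blue edges, counted from the robot's right (-y) to its left (+y), about 108 mm apart. 98 mm across the rim, 10 mm high; flat inner floor 4 mm above its origin and 84 mm in diameter. Origin at the centre of its underside, on the shelf's top 60 mm above the bench.
- dish_4: the fourth of four alike round pale-blue drip dishes that stand fixed in a row on the low white shelf with blue edges, counted from the robot's right (-y) to its left (+y), about 108 mm apart. 98 mm across the rim, 10 mm high; flat inner floor 4 mm above its origin and 84 mm in diameter. Origin at the centre of its underside, on the shelf's top 60 mm above the bench.
- balance: laboratory balance: white housing 250 x 190 mm, 60 mm high, with a round steel pan 120 mm in diameter and a grey key panel; fixed on the bench beyond one end of the shelf, either the left (+y) or the right (-y). A blue hotplate stirrer with a square white top stands beyond the other end. Origin at the centre of its underside.
- flask: clear glass conical flask with a dark green stopper that stands among the bottles, 64 mm diameter at the foot, 115 mm high; not part of the job, to be left standing where it is. Origin at the centre of its underside, z up its axis. (A white plastic jar, 54 mm in diameter and 62 mm high, stands among the bottles too.)

How it is judged:
At the end, for the whole second after the job is handed in: From the balance's end the dishes hold the bottles from smallest to largest, each within 13 mm of its dish's centre, on its floor (within 3.5 mm), upright within 0.06 rad, at rest (under 0.02 m/s); the flask is within 30 mm of its start, tilted under 0.15 rad (((world y of balance below 0 m and horizontal distance between bottle_25 and dish_1 below 0.013 m and horizontal distance between bottle_60 and dish_2 below 0.013 m and horizontal distance between bottle_125 and dish_3 below 0.013 m and horizontal distance between bottle_250 and dish_4 below 0.013 m and z of bottle_25 in the frame of dish_1 below 0.0075 m and z of bottle_60 in the frame of dish_2 below 0.0075 m and z of bottle_125 in the frame of dish_3 below 0.0075 m and z of bottle_250 in the frame of dish_4 below 0.0075 m) or (world y of balance above 0 m and horizontal distance between bottle_25 and dish_4 below 0.013 m and horizontal distance between bottle_60 and dish_3 below 0.013 m and horizontal distance between bottle_125 and dish_2 below 0.013 m and horizontal distance between bottle_250 and dish_1 below 0.013 m and z of bottle_25 in the frame of dish_4 below 0.0075 m and z of bottle_60 in the frame of dish_3 below 0.0075 m and z of bottle_125 in the frame of dish_2 below 0.0075 m and z of bottle_250 in the frame of dish_1 below 0.0075 m)) and angle between each of bottle_25, bottle_60, bottle_125, bottle_250's own z axis and vertical below 0.06 rad and linear speed of each of bottle_25, bottle_60, bottle_125, bottle_250 below 0.02 m/s and distance of flask from where it was at the start of the episode below 0.03 m and angle between flask's own z axis and vertical below 0.15 rad); the robot touches nothing.
It fails at once if a bottle is dropped or knocked loose: it moves faster than 0.5 m/s with no finger on it ((contact force between bottle_25 and the fingers below 0.05 N and linear speed of bottle_25 above 0.5 m/s) or (contact force between bottle_60 and the fingers below 0.05 N and linear speed of bottle_60 above 0.5 m/s) or (contact force between bottle_125 and the fingers below 0.05 N and linear speed of bottle_125 above 0.5 m/s) or (contact force between bottle_250 and the fingers below 0.05 N and linear speed of bottle_250 above 0.5 m/s)).
It fails at once if a bottle is tipped by more than 0.6 rad (angle between any of bottle_25, bottle_60, bottle_125, bottle_250's own z axis and vertical above 0.6 rad).
It fails at once if the conical flask is shifted by more than 30 mm or tipped by more than 0.3 rad (distance of flask from where it was at the start of the episode above 0.03 m or angle between flask's own z axis and vertical above 0.3 rad).
It also fails if it takes over 104 s, if anything falls off the work surface, if the arm or the gripper's body presses on something with over 40 N, if the wrist force passes 120 N, or if a joint passes its speed limit or range.

ROBOT

A 6-joint arm with a two-finger parallel gripper is mounted at the origin on the work surface. World frame = base frame: x ahead of the robot, y to its left, z up, the work surface at z = 0. Lengths are in m, angles in rad, forces in N, time in s.
With the tool pointing down it reaches from about 0.35 to 0.85 m from the base axis. Payload 8.1 kg.
Tool frame: the origin (TCP) lies midway between the tips of the shut fingers; the grasp point (between the pads) lies robot.grip_depth behind it (robot.grip_depth is the distance from the TCP to the grasp point, in m); z points along the fingers, y is the line along which they close (so a half turn about z gives the same grasp; the last joint's range is limited). The gripper opens to 93 mm and grips with 3 to 60 N. Pads are 15 mm wide; open, the fingers measure 128 mm over their backs; the gripper's body (75 mm by 188 mm) begins 65 mm behind the grasp point.
Start: joints at [-1.35, 0.13, 1.488, -0, 1.523, -0.085], TCP at [0.181, -0.572, 0.192] pointing down, gripper open.
Joint ranges: [-2.96, 2.96], [-0.89, 2.26], [0.02, 2.5], [-1.34, 4.48], [0, 2.73], [-2.66, 2.66]. Speed limits (rad/s): [2.39, 2.39, 2.79, 3.14, 3.14, 3.14].

INTERFACE

Orientations are given as a rotation vector (axis times angle).
In Python, from plant import robot gives the robot as it stands.
- The arm moves only by the tool carry_out, never from a script. Its argument "rows" is a list of rows, each a list of 6 numbers: the shift along the tool's x, y, z in m, then the turn, a rotation vector about the tool's x, y, z in degrees. A call has 1 to 12 rows; each row is the pose to reach, as a shift and turn from the pose commanded when the call began, along the tool's axes at that moment; what a row does not reach only later rows make up. A row lasts 1/8 s, in which the tool goes at most 62.5 mm and 10.7 degrees, less where a joint would pass 70% of its speed; a pose out of reach is approached as far as the arm can. A call with a gripper value outside its range is refused whole. "jaw" is the closure in counts, from 0 (fully open) to 255 (shut), set as the call begins (left out, the last holds). The fingers move at their own pace and stop on an object; "force" is the grip in N (left out, the last holds). Time passes only in rows, so rows that repeat a pose let the fingers close. It gives the time, the measured TCP pose, the force, the opening and the grip force at its end, in the units of the state.
- robot.read_state(): the state, without advancing time (a new reading comes with each control period).
- robot.read_camera(name): name is "scene" or "top"; returns the picture (420x560x3 uint8, red, green, blue); there is no depth.
- robot.camera_model(name): a dict with "fx", "fy", "cx", "cy" (pixels), "dist" ([k1, k2, p1, p2, k3] as OpenCV has them; the pictures are not rectified), "R" (3x3) and "t" (3): a world point X has camera coordinates R X + t. Camera axes: x right, y down, z forward; pixel columns grow to the right and rows downward; lengths in m; the calibration is good to about 2 mm. A picture is of the moment at which its call begins. camera_model takes no time and is no camera call.
- robot.close_job(): hands the job in; it is judged then, once.
Trained networks look in the newest picture that a camera, given by its name, has taken for a name from the list of things; names that differ only in an ending like _2 or _b are one class to them, and where a whole thing is asked for, a point or a joint stands for the part that bears it (a point fixed in the world has none). Each returns a list of dicts, best first, with "conf" (0 to 1); they miss things now and then, are a little off and sometimes report something else, mostly with a low value. They report only what shows in the picture. A call takes as long as a camera call.
- robot.outline_of(camera, target): "pixels" (420x560 bool, what is visible of it) and "pixel" ([column, row] in pixels, amid what is visible of it).
The state is a dict: "t": time; "q": joint angles; "dq": joint speeds; "joint_torque": joint torques, N m; "tool_pos": TCP position; "orientation": TCP orientation; "force": force on the tool from outside, world axes, zero at the start; "wrist_torque": the same for the moment, N m; "opening": finger opening in m; "gripper_force": force on a finger pad.
Only numpy, scipy, OpenCV 4.12 (cv2) and the standard library are available. Lean on these libraries where they do the work, as an engineer would, in place of code of your own. Each camera call takes 0.05 s, during which the arm holds its last target. There are 200 camera calls.

## Working session

There is one attempt and no reset: what is moved stays moved. The work goes in short steps, Python scripts to look and compute and a tool call to move; the robot and the scene stay as the last step left them, time stands still between calls to the robot, and variables do not carry over. Pictures are saved under pics/ and viewed, at most 14 in all, crops included, and the job is handed in when it is done.

Besides the shell and the picture viewer there is one more tool, called after "Emit:" as a command line: name --pt "numbers of a row" for each row, then --argument value for the rest. carry_out: Moves the arm, as the interface text tells. Its arguments: {"type":"object","properties":{"rows":{"type":"array"},"jaw":{"type":"number"},"force":{"type":"number"}},"required":["rows"]}

```bash
ls; mkdir -p pics; python3 - <<'E'
from plant import robot
import cv2
s=robot.read_state(); print(s['t'],s['tool_pos'],s['orientation'],s['opening'],robot.grip_depth)
for c in ("scene","top"):
    cv2.imwrite(f"pics/{c}0.png",robot.read_camera(c)[:,:,::-1]); m=robot.camera_model(c); print(m)
E
```

```text
pics
0.0 [ 0.18050561 -0.57155331  0.19098906] [-3.10311322e+00 -4.78184876e-01  2.37438969e-04] 0.09297627780664776 0.0188
{'fx': 493.2175535398505, 'fy': 493.2175535398505, 'cx': 279.9608296576524, 'cy': 211.58965800977492, 'dist': array([-0.06042108,  0.        ,  0.        ,  0.        ,  0.        ]), 'R': array([[ 0.51552179,  0.85664618,  0.01986449],
       [ 0.55307492, -0.31494981, -0.77130717],
       [-0.65448103,  0.4086122 , -0.63615301]]), 't': array([-0.28627942, -0.24105332,  1.79780759])}
{'fx': 546.3183441698471, 'fy': 546.3183441698471, 'cx': 284.68846083241044, 'cy': 209.4202993179995, 'dist': array([-0.12887554,  0.        ,  0.        ,  0.        ,  0.        ]), 'R': array([[-0.00829169, -0.99975102, -0.02071581],
       [-0.98039251,  0.01220646, -0.19667619],
       [ 0.19688008,  0.01867885, -0.98024963]]), 't': array([0.02478957, 0.52089023, 1.51501497])}
```

View pics/scene0.png

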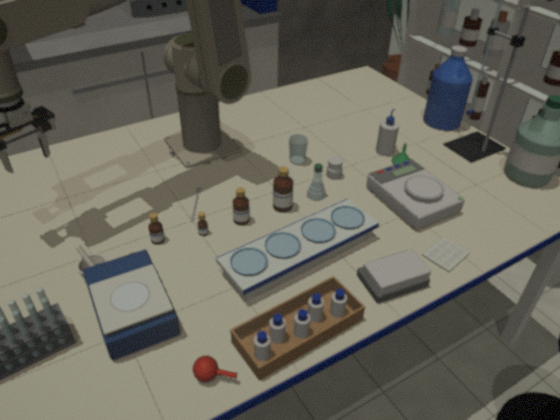

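View pics/top0.png

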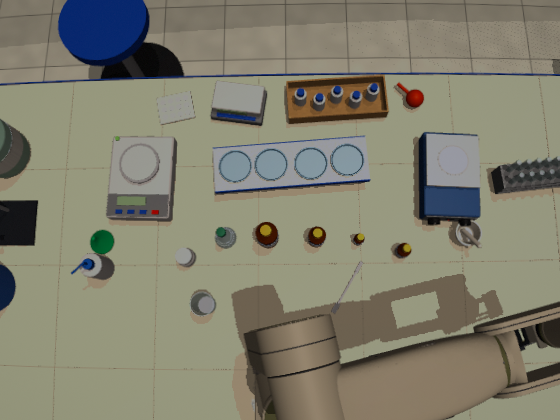

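The pictures show the balance at +y: top view (140,175), scene (415,190). Sizes therefore run dish_4 (25 ml) down to dish_1 (250 ml). In the top view the bottles are 250 at (266,233), 125 at (317,236), 25 at (359,239) and 60 at (404,250). The flask is at (225,237) and the dishes are at (235,165) to (347,160).

```bash
cat > h.py <<'E'
from plant import robot
import numpy as np, cv2
from scipy.optimize import least_squares
B={'bottle_25':(30,74,20),'bottle_60':(40,94,22),'bottle_125':(50,116,26),'bottle_250':(62,142,30)}
def prof(n):
    if n in B:
        d,h,c=[v/1000 for v in B[n]]
        return [[(0,d/2),(h-.028,d/2)],[(h-.028,d/2),(h-.018,c/2-.002)],[(h-.018,c/2),(h,c/2)]]
    if n=='flask': return [[(0,.032),(.08,.012)],[(.08,.012),(.115,.012)]]
    return [[(0,.045),(.01,.049)]]
def proj(m,X):
    return cv2.projectPoints(np.float64(X),cv2.Rodrigues(m['R'])[0],m['t'],np.array([[m['fx'],0,m['cx']],[0,m['fy'],m['cy']],[0,0,1]]),m['dist'])[0][:,0]
A=np.linspace(0,2*np.pi,32)
def sil(m,n,p):
    im=np.zeros((420*4,560*4),np.uint8)
    for seg in prof(n):
        X=np.vstack([np.c_[p[0]+r*np.cos(A),p[1]+r*np.sin(A),p[2]+z+0*A] for z,r in seg])
        cv2.fillConvexPoly(im,cv2.convexHull(np.int32((proj(m,X)+.5)*4)),1)
    M=cv2.moments(im,True); return np.array([M['m10'],M['m01']])/M['m00']/4-.5, M['m00']/16
def cen(px):
    r,c=np.nonzero(px); return np.array([c.mean(),r.mean()]),len(r)
def fit(n,obs,z,x0=(.6,0)):
    f=lambda p,c: sil(robot.camera_model(c),n,(p[0],p[1],z))[0]-obs[c]
    r=least_squares(lambda p:np.hstack([f(p,c) for c in obs]),x0,diff_step=.01)
    return r.x,r.fun,{c:sil(robot.camera_model(c),n,(*r.x,z))[1] for c in obs}
E
python3 - <<'E'
from h import *
for c in("scene","top"): robot.read_camera(c)
np.set_printoptions(precision=4,suppress=True)
for n in list(B)+['flask']:
    D={c:robot.outline_of(c,n) for c in("scene","top")}
    for c in D: print(n,c,[(round(d['conf'],2),np.round(cen(d['pixels'])[0],1),d['pixels'].sum()) for d in D[c]])
    for cs in (['top'],['scene'],['top','scene']):
        if all(D[c] for c in cs): print('  ',cs,*fit(n,{c:cen(D[c][0]['pixels'])[0] for c in cs},0))
for c in ("top","scene"):
    for d in robot.outline_of(c,'dish_1'):
        u,a=cen(d['pixels']); print(c,round(d['conf'],2),u,a,*fit('dish',{c:u},.06))
E
```

```text
bottle_25 scene [(0.86, array([240.1, 207.8]), np.int64(547)), (0.73, array([282.1, 191. ]), np.int64(790)), (0.71, array([155.5, 229.6]), np.int64(395))]
bottle_25 top [(0.87, array([267.2, 234.7]), np.int64(440)), (0.58, array([316. , 236.2]), np.int64(282)), (0.51, array([402.4, 250.6]), np.int64(200)), (0.46, array([358.2, 239.2]), np.int64(112))]
   ['top'] [0.45 0.  ] [24.4769  0.3999] {'top': 112.0}
   ['scene'] [0.3984 0.    ] [ 13.5972 -11.1733] {'scene': 209.125}
   ['top', 'scene'] [0.4334 0.    ] [24.5704  6.1066 19.1587 -5.0176] {'top': 111.8125, 'scene': 213.4375}
bottle_60 scene [(0.86, array([240.1, 207.8]), np.int64(547)), (0.73, array([282.1, 191. ]), np.int64(790)), (0.71, array([155.5, 229.6]), np.int64(395))]
bottle_60 top [(0.87, array([267.2, 234.7]), np.int64(440)), (0.58, array([316. , 236.2]), np.int64(282)), (0.51, array([402.4, 250.6]), np.int64(200)), (0.46, array([358.2, 239.2]), np.int64(112))]
   ['top'] [0.45 0.  ] [24.5    -0.2027] {'top': 203.5625}
   ['scene'] [0.404 0.   ] [ 14.4177 -12.1865] {'scene': 353.9375}
   ['top', 'scene'] [0.4344 0.    ]
[... 1686 characters left out ...]
73.625}
top 0.78 [234.283 165.758] 880 [0.6492 0.    ] [56.4721 -1.206 ] {'top': 878.75}
top 0.73 [270.3607 164.3988] 840 [0.6492 0.    ] [20.4008  0.1499] {'top': 878.375}
top 0.68 [357.9545 239.4318] 88 [0.4308 0.    ] [-66.3364   0.1591] {'top': 955.1875}
top 0.57 [310.4005 162.711 ] 834 [0.6539 0.    ] [-19.6235   0.2724] {'top': 877.5}
scene 0.84 [248.1294 260.8659] 850 [0.5952 0.    ] [ 39.5893 -35.998 ] {'scene': 700.25}
scene 0.82 [347.3478 216.8261] 644 [0.7172 0.    ] [-34.9654  34.6984] {'scene': 824.4375}
scene 0.81 [317.3108 229.859 ] 695 [0.6765 0.    ] [-13.4847  12.3838] {'scene': 780.0}
scene 0.57 [281.5928 244.5709] 776 [0.6315 0.    ] [ 13.1444 -12.0597] {'scene': 732.625}
```

```bash
python3 - <<'E'
s=open('h.py').read()
s=s.replace("(p[0],p[1],z)","(p[0]-1,p[1]-1,z)").replace("x0,diff_step=.01)","np.array(x0)+1,diff_step=.005)\n    r.x=r.x-1")
open('h.py','w').write(s)
E
python3 - <<'E'
from h import *
np.set_printoptions(precision=4,suppress=True)
O={'bottle_250':((267.2,234.7),(282.1,191)),'bottle_125':((316,236.2),(240.1,207.8)),'bottle_60':((402.4,250.6),(155.5,229.6)),'bottle_25':((358.2,239.2),),'flask':((224.5,237.4),(316.3,184.9)),
'dish_1':((346.71,159.42),(248.13,260.87)),'dish_2':((310.4,162.7),(281.6,244.6)),'dish_3':((270.36,164.4),(317.3,229.86)),'dish_4':((234.28,165.76),(347.35,216.83))}
for n,o in O.items():
    z=.06 if 'dish' in n else 0
    d=dict(zip(('top','scene'),map(np.array,o)))
    for c in d: print(n,c,fit(n,{c:d[c]},z)[0])
    print('    both',*fit(n,d,z)[:2])
# independent check: yellow cap centroids in top
im=robot.read_camera('top'); hsv=cv2.cvtColor(im,cv2.COLOR_RGB2HSV)
k=cv2.inRange(hsv,(18,120,110),(35,255,255)); _,_,st,ce=cv2.connectedComponentsWithStats(k)
for s_,c_ in zip(st[1:],ce[1:]):
    if s_[4]>15 and 215<c_[1]<270: print(c_,s_[4])
print(robot.read_state()['t'])
E
```

```text
bottle_250 top [0.4456 0.0686]
bottle_250 scene [0.4514 0.0689]
    both [0.4473 0.0695] [-0.2983 -0.6252 -0.5481 -0.7389]
bottle_125 top [ 0.4424 -0.0692]
bottle_125 scene [ 0.4462 -0.0713]
    both [ 0.4433 -0.0699] [ 0.2032 -0.3458 -0.016  -0.6601]
bottle_60 top [ 0.3996 -0.3166]
bottle_60 scene [ 0.4036 -0.3168]
    both [ 0.4008 -0.3166] [-0.0151 -0.3723 -0.2097 -0.5624]
bottle_25 top [ 0.4358 -0.1919]
    both [ 0.4358 -0.1919] [-0.0123 -0.0065]
flask top [0.4486 0.1976]
flask scene [0.4497 0.1973]
    both [0.449  0.1976] [-0.0039 -0.1295 -0.0107 -0.1396]
dish_1 top [ 0.6625 -0.1618]
dish_1 scene [ 0.664  -0.1611]
    both [ 0.6633 -0.1614] [-0.135  -0.2507 -0.1663 -0.1572]
dish_2 top [ 0.654  -0.0566]
dish_2 scene [ 0.6548 -0.0559]
    both [ 0.6544 -0.0562] [-0.1518 -0.1446 -0.1497 -0.0291]
dish_3 top [0.6505 0.059 ]
dish_3 scene [0.6532 0.0595]
    both [0.6517 0.0595] [-0.148  -0.3626 -0.3032 -0.321 ]
dish_4 top [0.6481 0.1635]
dish_4 scene [0.6496 0.1652]
    both [0.6489 0.1643] [-0.2872 -0.2802 -0.4007 -0.0212]
[265.033  229.8462] 91
[317.2812 232.5469] 64
[360.3824 236.3824] 34
[407.  247.5] 44
0.85
```

Emit:
carry_out --pt "0.018 -0.021 -0.03 0 0 -4" --pt "0.045 -0.053 -0.07 0 0 -10" --pt "0.08 -0.096 -0.1 0 0 -17" --pt "0.116 -0.138 -0.11 0 0 -24" --pt "0.152 -0.181 -0.11 0 0 -31" --pt "0.188 -0.223 -0.11 0 0 -38" --pt "0.224 -0.266 -0.11 0 0 -45" --pt "0.259 -0.308 -0.11 0 0 -52" --pt "0.295 -0.351 -0.11 0 0 -59" --pt "0.331 -0.393 -0.11 0 0 -65" --pt "0.358 -0.425 -0.11 0 0 -70" --pt "0.376 -0.446 -0.11 0 0 -72.5" --jaw 60 --force 40

```text
t: 2.35
tool_pos: [0.4054, -0.0317, 0.3023]
orientation: [2.216, 2.226, 0.001]
force: [1.0, -0.0, 0.3]
opening: 0.0711
gripper_force: 0.0
```

```bash
python3 - <<'E'
from h import *
import h
np.set_printoptions(precision=4,suppress=True)
# cap-only fit, top view (start picture)
h.prof=lambda n:[[(B[n][1]/1000-.018,B[n][2]/2000),(B[n][1]/1000,B[n][2]/2000)]]
for n,u in {'bottle_250':(265.03,229.85),'bottle_125':(317.28,232.55),'bottle_25':(360.4,236.4),'bottle_60':(407,247.5)}.items():
    print(n,*fit(n,{'top':np.array(u)},0))
E
```

```text
bottle_250 [0.4488 0.071 ] [ 0.0134 -0.0051] {'top': 112.25}
bottle_125 [ 0.4439 -0.0707] [0.0154 0.0084] {'top': 83.6875}
bottle_25 [ 0.438  -0.1937] [-0.0056 -0.0063] {'top': 50.4375}
bottle_60 [ 0.4022 -0.3201] [0.0068 0.0037] {'top': 63.875}
```

Emit:
carry_out --pt "0.02 0.01 0 0 0 0" --pt "0.06 0.025 0 0 0 0" --pt "0.09 0.038 0.02 0 0 0" --pt "0.102 0.042 0.05 0 0 0" --pt "0.102 0.042 0.09 0 0 0" --pt "0.102 0.042 0.13 0 0 0" --pt "0.102 0.042 0.16 0 0 0" --pt "0.102 0.042 0.178 0 0 0" --pt "0.102 0.042 0.185 0 0 0" --pt "0.102 0.042 0.185 0 0 0"

```text
t: 3.6
tool_pos: [0.4473, 0.0683, 0.1176]
orientation: [2.221, 2.222, 0.001]
force: [-0.7, 0.1, -0.2]
opening: 0.0711
gripper_force: 0.0
```

```bash
python3 - <<'E'
from h import *
s=robot.read_state(); print(s['tool_pos'],s['t'])
a=robot.read_camera('top')[190:280,210:330]; b=robot.read_camera('scene')[110:230,220:340]
a=cv2.resize(a,(400,300),interpolation=2); b=cv2.resize(b,(400,400),interpolation=2)
cv2.imwrite('pics/g1.png',cv2.copyMakeBorder(np.vstack([a,b]),0,0,0,0,0)[:600,:,::-1])
E
```

```text
[0.44725189 0.06834821 0.11756529] 3.6
```

View pics/g1.png

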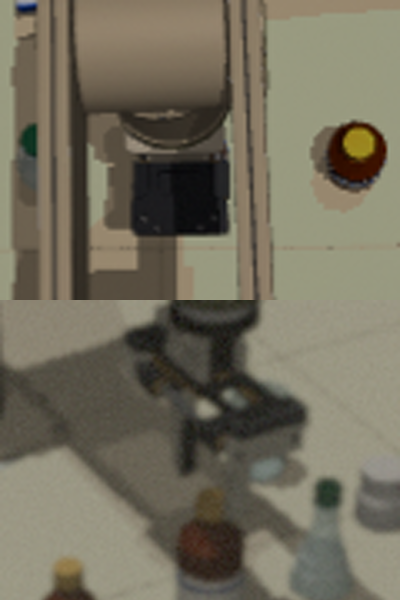

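```bash
python3 - <<'E'
from h import *
s=robot.read_state(); p=s['tool_pos'];m=robot.camera_model('scene')
u=proj(m,[p,p+[.035,0,0],p-[.035,0,0],p+[0,0,.0188],[.4475,.07,.142],[.4475,.07,.124],[.4475,.07,0]]); print(p,s['t'],s['q']); print(u, (u-[220,110])*400/120+[0,300])
b=robot.read_camera('scene')[70:250,180:420]
cv2.imwrite('pics/g2.png',cv2.resize(b,(800,600),interpolation=2)[:,:,::-1])
E
```

```text
[0.44786094 0.06837526 0.11836837] 3.7 [ 3.82419623e-02 -2.33944134e-01  1.97545739e+00  5.93773771e-06
  1.39804810e+00  3.79287421e-02]
[[281.83091161 175.66377188]
 [288.06352639 181.74141129]
 [275.79234618 169.77671488]
 [281.97357872 170.42406824]
 [282.42121137 168.847434  ]
 [282.28089752 173.88533562]
 [281.37010837 206.57277689]] [[206.1030387  518.87923961]
 [226.87842132 539.13803762]
 [185.97448727 499.25571626]
 [206.57859572 501.41356078]
 [208.07070457 496.15811334]
 [207.60299174 512.95111873]
 [204.56702788 621.90925629]]
```

View pics/g2.png

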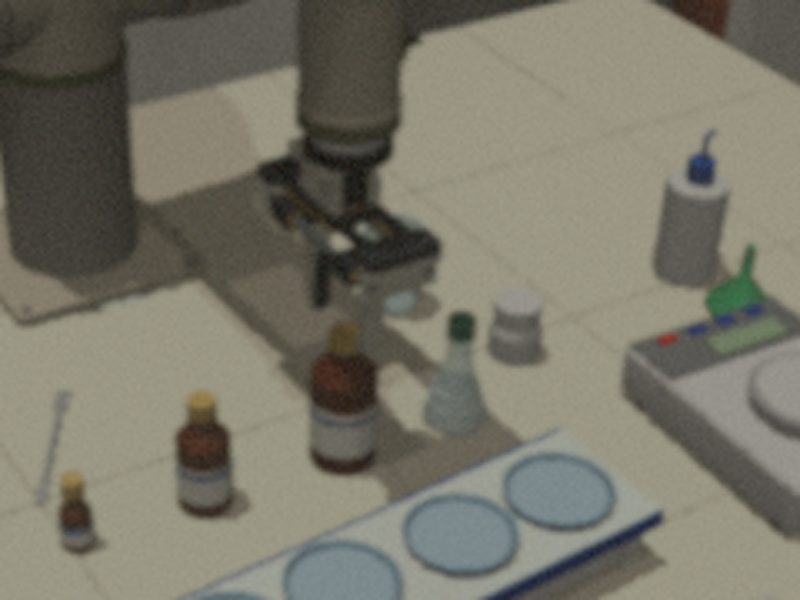

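The scene crop shows the gripper above the 250 cap, with the cap at crop (343,338). The far fingertip shows only to about (320,305), so the tips may retract when open. I'll close gently and check the opening.

Emit:
carry_out --pt "0 0 0 0 0 0" --pt "0 0 0 0 0 0" --pt "0 0 0 0 0 0" --pt "0 0 0 0 0 0" --pt "0 0 0 0 0 0" --pt "0 0 0 0 0 0" --jaw 255 --force 35

```text
t: 4.5
tool_pos: [0.4469, 0.0684, 0.117]
orientation: [-2.221, -2.222, 0.0]
force: [-0.2, 0.4, -1.0]
opening: 0.0157
gripper_force: 0.0
```

```bash
python3 - <<'E'
from h import *
b=robot.read_camera('scene')[130:220,220:340]
cv2.imwrite('pics/g3.png',cv2.resize(b,(800,600),interpolation=2)[:,:,::-1])
E
```

```text
(no output)
```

View pics/g3.png

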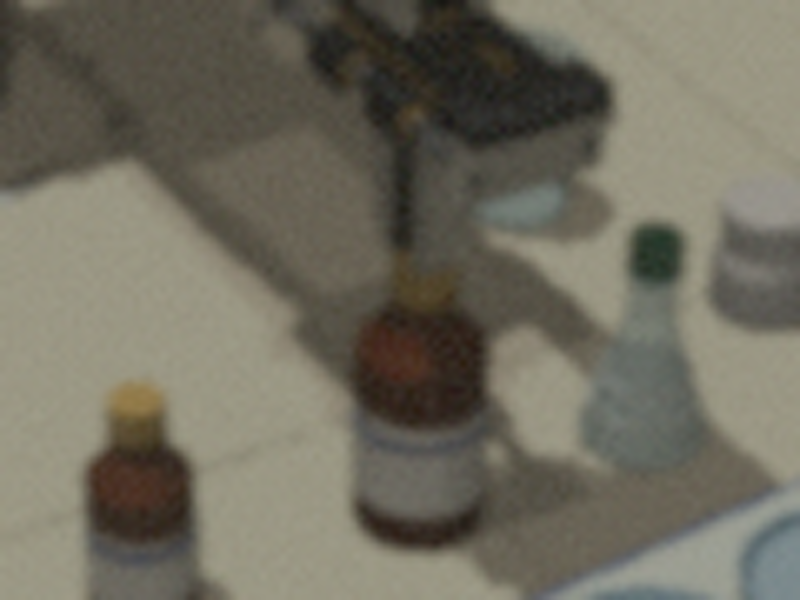

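Emit:
carry_out --pt "0 0 0 0 0 0" --pt "0 0 0 0 0 0" --pt "0 0 0 0 0 0"

```text
t: 4.92
tool_pos: [0.4469, 0.0684, 0.117]
orientation: [-2.221, -2.222, -0.0]
force: [-0.0, 0.9, 0.9]
opening: 0.0005
gripper_force: 0.0
```

```bash
python3 - <<'E'
from h import *
s=robot.read_state(); print(s)
b=robot.read_camera('scene')
hs=cv2.cvtColor(b,cv2.COLOR_RGB2HSV); print(b[160:182:2,272:294:2].tolist())
E
```

```text
{'t': 4.925, 'q': array([ 3.82793192e-02, -2.33169227e-01,  1.97729869e+00,  1.78187561e-05,
        1.39747872e+00,  3.78881700e-02]), 'dq': array([-0.00072206,  0.00134207,  0.00122217, -0.00045968, -0.00086371,
        0.00180491]), 'joint_torque': array([-2.86024850e-03, -3.58257151e+01, -4.78395295e+01,  7.76671548e-02,
        1.29606191e-02, -4.00202657e-05]), 'tool_pos': array([0.44690351, 0.06836015, 0.11703488]), 'orientation': array([-2.22099382e+00, -2.22185590e+00, -8.43748094e-07]), 'force': array([-0.00644792,  0.9175992 ,  0.89741634]), 'wrist_torque': array([-0.01247394, -0.08567917, -0.02465779]), 'gripper_force': 0.0, 'opening': 0.0004932803850544846}
[[[102, 97, 83], [107, 100, 85], [101, 95, 83], [88, 82, 71], [77, 76, 67], [77, 75, 64], [84, 80, 69], [90, 87, 77], [95, 93, 82], [84, 81, 75], [92, 95, 88]], [[105, 98, 84], [104, 98, 86], [101, 96, 83], [77, 73, 61], [74, 68, 61], [79, 75, 65], [81, 78, 68], [84, 81, 72], [82, 79, 67], [87, 86, 77], [100, 104, 97]], [[106, 100, 87], [105, 101, 83], [102, 95, 81], [84, 80, 71], [76, 73, 66], [77, 75, 66], [85, 81, 
[... 625 characters left out ...]
 46], [81, 67, 39], [79, 67, 41], [76, 67, 53], [83, 76, 66], [87, 82, 70]], [[87, 85, 71], [87, 84, 69], [84, 78, 67], [74, 67, 54], [77, 65, 43], [80, 66, 36], [85, 70, 48], [79, 70, 44], [76, 67, 54], [84, 80, 67], [86, 82, 69]], [[85, 79, 68], [83, 76, 68], [77, 69, 57], [57, 48, 37], [57, 49, 30], [67, 54, 36], [71, 60, 39], [57, 47, 33], [54, 47, 40], [78, 70, 59], [84, 84, 71]], [[87, 84, 70], [73, 63, 50], [65, 46, 39], [54, 37, 30], [53, 41, 32], [45, 32, 22], [41, 31, 21], [46, 38, 30], [48, 35, 28], [50, 49, 37], [76, 69, 58]], [[83, 76, 66], [67, 45, 40], [67, 39, 26], [61, 40, 24], [61, 43, 33], [58, 43, 36], [48, 34, 24], [50, 37, 29], [48, 39, 30], [52, 39, 32], [64, 51, 43]]]
```

The fingers shut fully without touching the cap, so the tips are not where I assumed. I'll take an enhanced look with the TCP projection overlaid.

```bash
python3 - <<'E'
from h import *
p=robot.read_state()['tool_pos']
b=robot.read_camera('scene'); m=robot.camera_model('scene')
x0,y0=240,115
c=cv2.resize(b[y0:y0+75,x0:x0+100],(800,600),interpolation=2)
c=np.clip(c.astype(float)*1.8,0,255).astype(np.uint8)
for X,col in ((p,(255,0,0)),(p+[0,0,.065+.0188],(0,255,0)),([.4475,.07,.142],(0,0,255)),(p+[.094,0,.0838],(255,0,255))):
    u=(proj(m,[X])[0]-[x0,y0])*8+4; print(u); cv2.circle(c,tuple(int(v) for v in u),5,col,-1)
cv2.imwrite('pics/g4.png',c[:,:,::-1])
E
```

```text
[337.2116523  490.95500145]
[342.38577469 298.9900786 ]
[343.36969098 434.77947201]
[485.4374457  429.50962916]
```

View pics/g4.png

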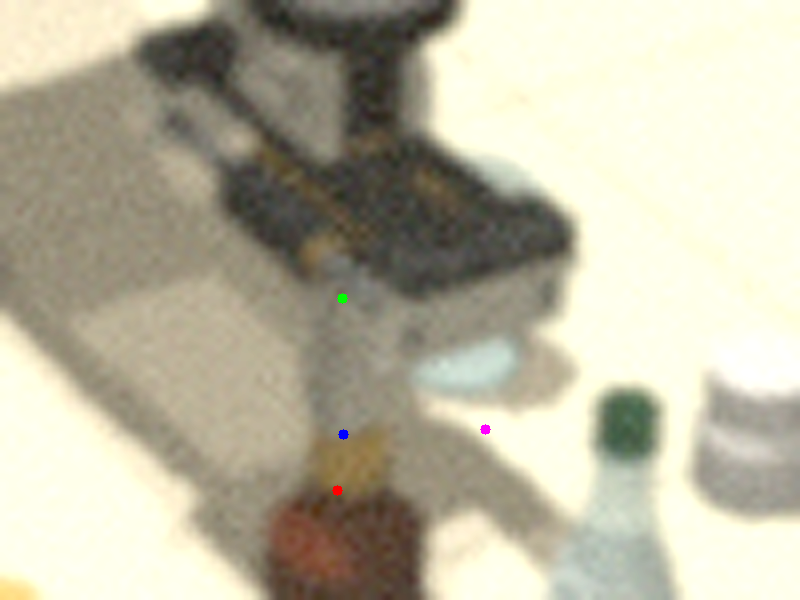

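```bash
python3 - <<'E'
from h import *
m=robot.camera_model('scene'); b=cv2.imread('pics/scene0.png')
p=np.array([.1805,-.5716,.191]); y=np.array([.301,-.9537,0])
print(robot.read_state()['q'])
c=cv2.resize(b[60:210,0:200],(800,600),interpolation=2); c=np.clip(c*1.6,0,255).astype(np.uint8)
for X,col in ((p+.046*y,(0,0,255)),(p-.046*y,(0,0,255)),(p,(0,255,0)),(p+[0,0,.084],(255,0,0))):
    u=(proj(m,[X])[0]-[0,60])*4+2; print(u); cv2.circle(c,tuple(int(v) for v in u),5,col,-1)
cv2.imwrite('pics/g5.png',c)
E
```

```text
[ 3.82958744e-02 -2.33199708e-01  1.97730428e+00 -7.78465769e-06
  1.39745997e+00  3.79021797e-02]
[ 62.86169974 478.44724391]
[188.73950234 421.3601286 ]
[126.87433059 449.36455495]
[ 89.69451566 344.30083281]
```

View pics/g5.png

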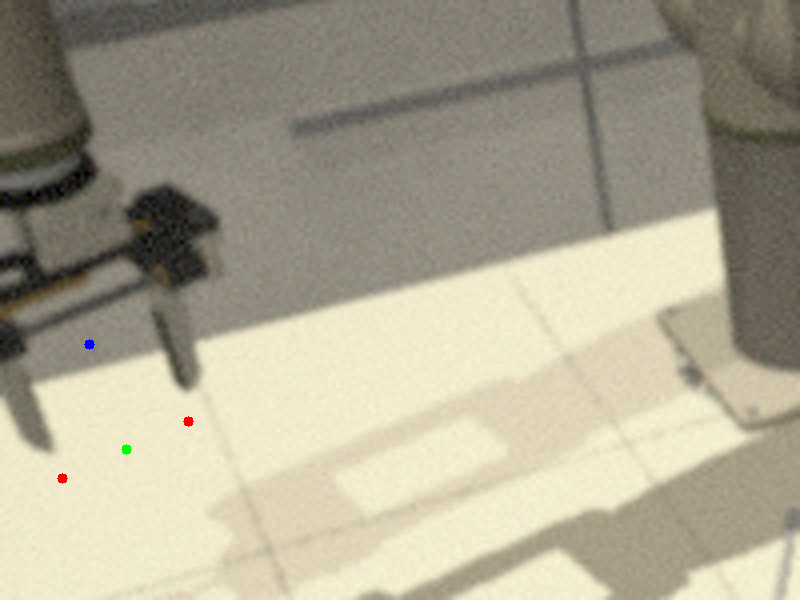

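The start picture also shows the fingertips about 8 px, or roughly 25 mm, above where the reported TCP projects. I'll move into the clear between the bottles with the fingers shut and measure the true tip offset.

Emit:
carry_out --pt "0 0 -0.02 0 0 0" --pt "-0.01 0 -0.045 0 0 0" --pt "-0.035 0.01 -0.05 0 0 0" --pt "-0.06 0.02 -0.05 0 0 0" --pt "-0.07 0.023 -0.04 0 0 0" --pt "-0.07 0.023 -0.03 0 0 0" --pt "-0.07 0.023 -0.03 0 0 0" --pt "-0.07 0.023 -0.03 0 0 0"

```text
t: 6.02
tool_pos: [0.4696, -0.0009, 0.1468]
orientation: [-2.22, -2.222, 0.0]
force: [0.4, 0.3, -0.1]
opening: 0.0008
gripper_force: 0.0
```

```bash
python3 - <<'E'
from h import *
s=robot.read_state(); p=s['tool_pos']; print(p,s['opening'])
b=robot.read_camera('scene'); m=robot.camera_model('scene')
x0,y0=210,120
c=cv2.resize(b[y0:y0+75,x0:x0+100],(800,600),interpolation=2)
c=np.clip(c.astype(float)*1.8,0,255).astype(np.uint8)
for X in (p,p+[0,0,.02],p+[0,0,.03]):
    u=(proj(m,[X])[0]-[x0,y0])*8+4; print(u); cv2.circle(c,tuple(int(v) for v in u),3,(255,0,0),-1)
cv2.imwrite('pics/g6.png',c[:,:,::-1])
E
```

```text
[ 0.46957834 -0.00092428  0.14680647] 0.0008103124274872714
[444.85689589 470.45281456]
[444.90918103 424.07226331]
[444.93644183 400.56657553]
```

View pics/g6.png

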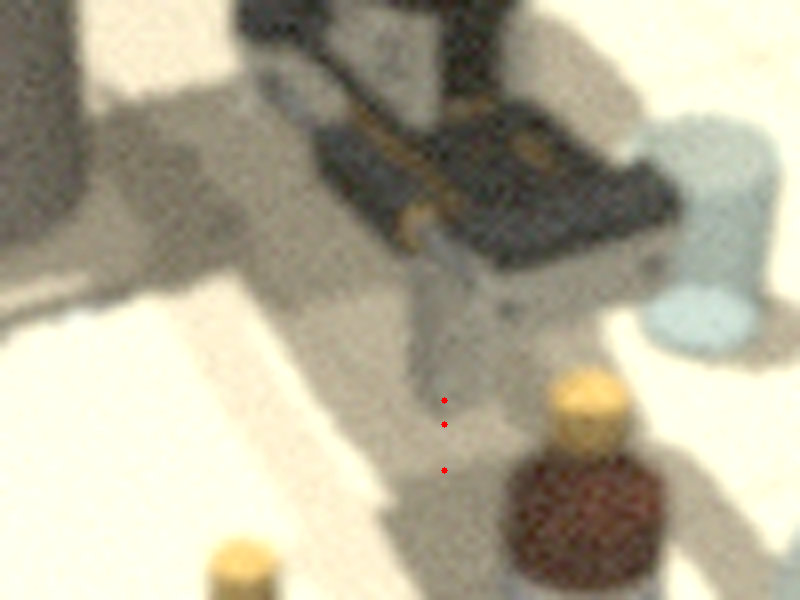

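Emit:
carry_out --pt "0 0 -0.02 0 0 0" --pt "0.01 -0.004 -0.04 0 0 0" --pt "0.03 -0.01 -0.04 0 0 0" --pt "0.055 -0.018 -0.04 0 0 0" --pt "0.068 -0.022 -0.04 0 0 0" --pt "0.071 -0.022 -0.04 0 0 0" --pt "0.071 -0.022 -0.01 0 0 0" --pt "0.071 -0.022 0.02 0 0 0" --pt "0.071 -0.022 0.042 0 0 0" --pt "0.071 -0.022 0.052 0 0 0" --pt "0.071 -0.022 0.057 0 0 0" --pt "0.071 -0.022 0.057 0 0 0" --jaw 60

```text
t: 7.58
tool_pos: [0.4483, 0.0692, 0.0905]
orientation: [2.221, 2.221, 0.001]
force: [-0.1, -0.4, -0.2]
opening: 0.0707
gripper_force: 0.0
```

Emit:
carry_out --pt "0 0 0 0 0 0" --pt "0 0 0 0 0 0" --pt "0 0 0 0 0 0" --pt "0 0 0 0 0 0" --pt "0 0 0 0 0 0" --pt "0 0 0 0 0 0" --pt "0 0 0 0 0 0" --jaw 255 --force 35

```text
t: 8.45
tool_pos: [0.4481, 0.0694, 0.0901]
orientation: [2.221, 2.222, 0.0]
force: [0.5, -0.2, -0.3]
opening: 0.0293
gripper_force: 35.0
```

Gripped: the opening is 29 mm, which matches the cap. Lifting and carrying it to dish_1.

Emit:
carry_out --pt "0 0 -0.008 0 0 0" --pt "0 0 -0.03 0 0 0" --pt "0 0 -0.065 0 0 0" --pt "0 0 -0.105 0 0 0" --pt "-0.003 0.003 -0.14 0 0 0" --pt "-0.012 0.012 -0.158 0 0 0" --pt "-0.03 0.028 -0.165 0 0 0" --pt "-0.053 0.049 -0.165 0 0 0" --pt "-0.078 0.073 -0.165 0 0 0" --pt "-0.103 0.096 -0.165 0 0 0" --pt "-0.128 0.119 -0.165 0 0 0" --pt "-0.153 0.142 -0.165 0 0 0"

```text
t: 9.95
tool_pos: [0.5902, -0.0843, 0.2546]
orientation: [-2.22, -2.221, 0.001]
force: [0.5, 0.6, -4.0]
opening: 0.0294
gripper_force: 35.0
```

Emit:
carry_out --pt "-0.024 0.022 0 0 0 0" --pt "-0.045 0.042 0 0 0 0" --pt "-0.062 0.058 0 0 0 0" --pt "-0.073 0.068 0 0 0 0" --pt "-0.078 0.073 0 0 0 0" --pt "-0.078 0.073 0.015 0 0 0" --pt "-0.078 0.073 0.04 0 0 0" --pt "-0.078 0.073 0.062 0 0 0" --pt "-0.078 0.073 0.07 0 0 0" --pt "-0.078 0.073 0.07 0 0 0"

```text
t: 11.2
tool_pos: [0.6623, -0.1609, 0.1842]
orientation: [-2.219, -2.221, 0.001]
force: [-0.9, -0.3, -3.9]
opening: 0.0291
gripper_force: 35.0
```

```bash
python3 - <<'E'
from h import *
s=robot.read_state(); print(s['tool_pos'],s['opening'],s['gripper_force'])
b=robot.read_camera('scene'); x0,y0=190,170
c=cv2.resize(b[y0:y0+105,x0:x0+140],(800,600),interpolation=2)
cv2.imwrite('pics/g7.png',np.clip(c*1.6,0,255).astype(np.uint8)[:,:,::-1])
E
```

```text
[ 0.66226428 -0.16094256  0.18415023] 0.029110426963761683 34.999144077301025
```

View pics/g7.png

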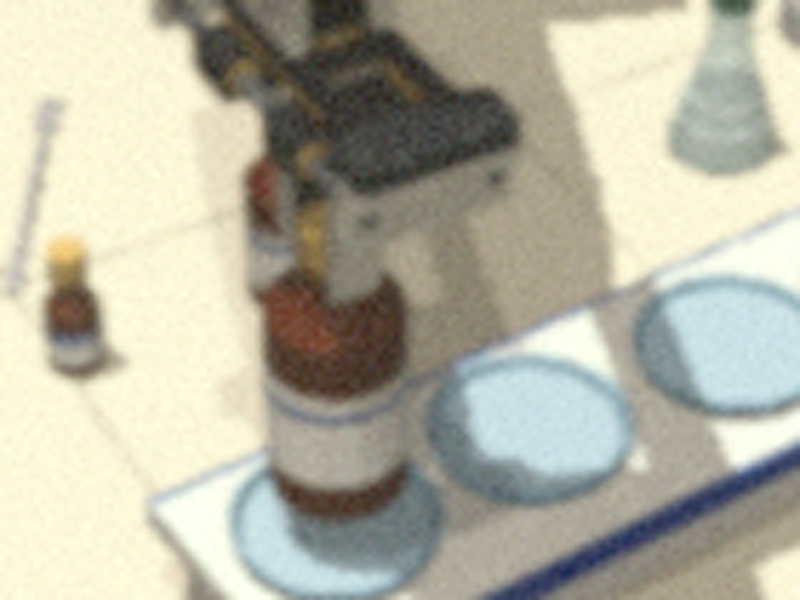

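The 250 hangs upright over dish_1, at crop (335,430) with the dish at (337,530). Lowering it slowly.

Emit:
carry_out --pt "0 0 0.006 0 0 0" --pt "0 0 0.014 0 0 0" --pt "0 0 0.021 0 0 0" --pt "0 0 0.026 0 0 0" --pt "0 0 0.028 0 0 0" --pt "0 0 0.03 0 0 0" --pt "0 0 0.03 0 0 0"

```text
t: 12.12
tool_pos: [0.663, -0.1616, 0.1551]
orientation: [-2.221, -2.222, -0.0]
force: [-0.2, -0.7, -4.0]
opening: 0.0292
gripper_force: 35.0
```

Emit:
carry_out --pt "0 0 0.001 0 0 0" --pt "0 0 0.002 0 0 0" --pt "0 0 0.002 0 0 0"

```text
t: 12.5
tool_pos: [0.6635, -0.1617, 0.1541]
orientation: [2.22, 2.221, 0.001]
force: [0.5, -0.4, 2.0]
opening: 0.0293
gripper_force: 35.0
```

Emit:
carry_out --pt "0 0 0 0 0 0" --pt "0 0 0 0 0 0" --pt "0 0 0 0 0 0" --pt "0 0 -0.005 0 0 0" --pt "0 0 -0.03 0 0 0" --pt "0 0 -0.07 0 0 0" --pt "0.01 -0.02 -0.1 0 0 0" --pt "0.03 -0.06 -0.105 0 0 0" --pt "0.055 -0.11 -0.105 0 0 0" --pt "0.075 -0.16 -0.105 0 0 0" --pt "0.088 -0.2 -0.105 0 0 0" --pt "0.092 -0.218 -0.1 0 0 0" --jaw 60

```text
t: 14.0
tool_pos: [0.4438, -0.069, 0.2543]
orientation: [2.219, 2.221, 0.002]
force: [0.9, -0.5, 0.4]
opening: 0.0712
gripper_force: 0.0
```

Emit:
carry_out --pt "-0.001 -0.001 0.03 0 0 0" --pt "-0.001 -0.001 0.08 0 0 0" --pt "-0.001 -0.001 0.13 0 0 0" --pt "-0.001 -0.001 0.165 0 0 0" --pt "-0.001 -0.001 0.183 0 0 0" --pt "-0.001 -0.001 0.19 0 0 0" --pt "-0.001 -0.001 0.19 0 0 0"

```text
t: 14.88
tool_pos: [0.4447, -0.0708, 0.0639]
orientation: [2.22, 2.221, 0.001]
force: [0.1, 0.1, 0.3]
opening: 0.0713
gripper_force: 0.0
```

Emit:
carry_out --pt "0 0 0 0 0 0" --pt "0 0 0 0 0 0" --pt "0 0 0 0 0 0" --pt "0 0 0 0 0 0" --pt "0 0 0 0 0 0" --pt "0 0 0 0 0 0" --pt "0 0 0 0 0 0" --jaw 255 --force 28

```text
t: 15.75
tool_pos: [0.4439, -0.0707, 0.0631]
orientation: [-2.221, -2.222, 0.0]
force: [-0.9, 0.4, 1.4]
opening: 0.0252
gripper_force: 28.0
```

```bash
python3 - <<'E'
from h import *
np.set_printoptions(precision=4,suppress=True)
for c in('top','scene'):
    robot.read_camera(c)
    for n in ('bottle_250','dish_1'):
        for d in robot.outline_of(c,n):
            u,a=cen(d['pixels'])
            z=.064 if n[0]=='b' and (u[1]<200 if c=='top' else u[1]>225) else .06 if n[0]=='d' else 0
            print(c,n,round(d['conf'],2),u,a,fit(n,{c:u},z)[0])
E
```

```text
top bottle_250 0.88 [347.9262 154.0126] 637 [ 0.6609 -0.1598]
top bottle_250 0.7 [402.4859 250.5311] 177 [ 0.3963 -0.3109]
top bottle_250 0.41 [345.9719 165.0506] 356 [ 0.6288 -0.1532]
top dish_1 0.8 [234.2862 165.6841] 842 [0.6483 0.1635]
top dish_1 0.74 [310.1831 162.0999] 841 [ 0.6558 -0.056 ]
top dish_1 0.71 [270.5802 163.8842] 898 [0.652  0.0584]
top dish_1 0.62 [346.3716 165.6926] 296 [ 0.6437 -0.1601]
scene bottle_250 0.97 [239.0882 208.7254] 397 [ 0.4623 -0.0825]
scene bottle_250 0.87 [155.519  229.4592] 368 [ 0.5022 -0.3399]
scene bottle_250 0.59 [248.0177 243.977 ] 1132 [ 0.6659 -0.161 ]
scene bottle_250 0.52 [202.7434 224.5619] 226 [ 0.474  -0.2019]
scene dish_1 0.93 [347.077  216.8677] 688 [0.6494 0.1643]
scene dish_1 0.92 [317.4043 229.5872] 705 [0.6524 0.0603]
scene dish_1 0.88 [247.8928 265.2783] 345 [ 0.6774 -0.169 ]
scene dish_1 0.79 [281.7134 244.3351] 764 [ 0.6541 -0.0552]
```

250 stands in dish_1 at (0.663,-0.160). Next is the 125, gripped at an opening of 25 mm, to dish_2.

Emit:
carry_out --pt "0 0 -0.008 0 0 0" --pt "0 0 -0.03 0 0 0" --pt "0 0 -0.065 0 0 0" --pt "0 0.003 -0.1 0 0 0" --pt "0.001 0.015 -0.12 0 0 0" --pt "0.003 0.038 -0.12 0 0 0" --pt "0.005 0.068 -0.12 0 0 0" --pt "0.008 0.1 -0.12 0 0 0" --pt "0.01 0.132 -0.12 0 0 0" --pt "0.012 0.163 -0.12 0 0 0" --pt "0.014 0.188 -0.12 0 0 0" --pt "0.015 0.203 -0.12 0 0 0"

```text
t: 17.55
tool_pos: [0.6478, -0.0553, 0.1828]
orientation: [-2.22, -2.222, 0.0]
force: [-0.8, 0.5, -0.9]
opening: 0.025
gripper_force: 28.0
```

Emit:
carry_out --pt "0 0.006 0 0 0 0" --pt "0 0.008 0.003 0 0 0" --pt "0 0.008 0.015 0 0 0" --pt "0 0.008 0.03 0 0 0" --pt "0 0.008 0.042 0 0 0" --pt "0 0.008 0.05 0 0 0" --pt "0 0.008 0.053 0 0 0" --pt "0 0.008 0.054 0 0 0" --pt "0 0.008 0.054 0 0 0"

```text
t: 18.68
tool_pos: [0.6553, -0.0556, 0.1296]
orientation: [2.221, 2.221, 0.001]
force: [-0.2, -0.0, -1.7]
opening: 0.025
gripper_force: 28.0
```

Emit:
carry_out --pt "0 0 0.001 0 0 0" --pt "0 0 0.002 0 0 0" --pt "0 0 0.002 0 0 0" --pt "0 0 0.002 0 0 0"

```text
t: 19.18
tool_pos: [0.655, -0.0556, 0.1271]
orientation: [2.221, 2.222, 0.0]
force: [0.9, -0.4, -1.4]
opening: 0.0253
gripper_force: 28.0
```

Emit:
carry_out --pt "0 0 0.001 0 0 0" --pt "0 0 0.001 0 0 0"

```text
t: 19.42
tool_pos: [0.6553, -0.0556, 0.1271]
orientation: [2.22, 2.221, 0.001]
force: [-2.0, 0.9, 5.4]
opening: 0.0253
gripper_force: 28.0
```

Emit:
carry_out --pt "0 0 0 0 0 0" --pt "0 0 0 0 0 0" --pt "0 0 0 0 0 0" --pt "0 0 -0.005 0 0 0" --pt "0 0 -0.03 0 0 0" --pt "0 0 -0.07 0 0 0" --pt "-0.01 -0.02 -0.105 0 0 0" --pt "-0.04 -0.05 -0.11 0 0 0" --pt "-0.08 -0.09 -0.11 0 0 0" --pt "-0.12 -0.13 -0.11 0 0 0" --pt "-0.16 -0.17 -0.11 0 0 0" --pt "-0.2 -0.205 -0.11 0 0 0" --jaw 60

```text
t: 20.92
tool_pos: [0.4487, -0.2567, 0.2367]
orientation: [2.22, 2.221, 0.0]
force: [-0.3, -1.6, 0.2]
opening: 0.0711
gripper_force: 0.0
```

Emit:
carry_out --pt "-0.03 -0.028 0 0 0 0" --pt "-0.052 -0.043 0.01 0 0 0" --pt "-0.062 -0.049 0.04 0 0 0" --pt "-0.062 -0.049 0.085 0 0 0" --pt "-0.062 -0.049 0.13 0 0 0" --pt "-0.062 -0.049 0.17 0 0 0" --pt "-0.062 -0.049 0.188 0 0 0" --pt "-0.062 -0.049 0.194 0 0 0" --pt "-0.062 -0.049 0.194 0 0 0"

```text
t: 22.05
tool_pos: [0.4017, -0.3183, 0.0432]
orientation: [2.22, 2.221, 0.0]
force: [-0.4, -0.0, 0.8]
opening: 0.0712
gripper_force: 0.0
```

Emit:
carry_out --pt "0 0 0 0 0 0" --pt "0 0 0 0 0 0" --pt "0 0 0 0 0 0" --pt "0 0 0 0 0 0" --pt "0 0 0 0 0 0" --pt "0 0 0 0 0 0" --pt "0 0 0 0 0 0" --jaw 255 --force 22

```text
t: 22.92
tool_pos: [0.401, -0.3176, 0.042]
orientation: [-2.221, -2.222, -0.0]
force: [-0.3, -0.1, 0.0]
opening: 0.0213
gripper_force: 22.0
```

Emit:
carry_out --pt "0 0 -0.008 0 0 0" --pt "0 0 -0.03 0 0 0" --pt "0 0 -0.065 0 0 0" --pt "0 0 -0.105 0 0 0" --pt "0.003 0.002 -0.145 0 0 0" --pt "0.015 0.009 -0.18 0 0 0" --pt "0.036 0.022 -0.207 0 0 0" --pt "0.064 0.04 -0.222 0 0 0" --pt "0.096 0.062 -0.225 0 0 0" --pt "0.128 0.084 -0.225 0 0 0" --pt "0.16 0.106 -0.225 0 0 0" --pt "0.192 0.128 -0.225 0 0 0"

```text
t: 24.42
tool_pos: [0.5295, -0.1245, 0.2676]
orientation: [2.221, 2.221, 0.0]
force: [0.9, -0.6, -0.4]
opening: 0.0211
gripper_force: 22.0
```

Emit:
carry_out --pt "0.032 0.022 0 0 0 0" --pt "0.064 0.043 0 0 0 0" --pt "0.096 0.064 0 0 0 0" --pt "0.128 0.085 0 0 0 0" --pt "0.155 0.104 0 0 0 0" --pt "0.174 0.116 0 0 0 0" --pt "0.183 0.122 0 0 0 0" --pt "0.186 0.123 0.012 0 0 0" --pt "0.186 0.123 0.04 0 0 0" --pt "0.186 0.123 0.075 0 0 0" --pt "0.186 0.123 0.11 0 0 0" --pt "0.186 0.123 0.135 0 0 0"

```text
t: 25.92
tool_pos: [0.6503, 0.0593, 0.1292]
orientation: [-2.221, -2.219, 0.003]
force: [0.6, 0.1, -0.9]
opening: 0.0212
gripper_force: 22.0
```

Emit:
carry_out --pt "0 0 0.01 0 0 0" --pt "0 0 0.017 0 0 0" --pt "0 0 0.021 0 0 0" --pt "0 0 0.023 0 0 0" --pt "0 0 0.024 0 0 0" --pt "0 0 0.024 0 0 0" --pt "0 0 0.024 0 0 0"

```text
t: 26.8
tool_pos: [0.6521, 0.0605, 0.1083]
orientation: [2.221, 2.222, 0.0]
force: [-0.3, 0.5, -0.8]
opening: 0.0212
gripper_force: 22.0
```

Emit:
carry_out --pt "0 0 0.001 0 0 0" --pt "0 0 0.002 0 0 0" --pt "0 0 0.002 0 0 0" --pt "0 0 0.002 0 0 0"

```text
t: 27.3
tool_pos: [0.6519, 0.0604, 0.1061]
orientation: [2.221, 2.222, 0.0]
force: [0.3, 0.1, -0.4]
opening: 0.0216
gripper_force: 22.0
```

Emit:
carry_out --pt "0 0 0.001 0 0 0" --pt "0 0 0.001 0 0 0" --pt "0 0 0.001 0 0 0"

```text
t: 27.68
tool_pos: [0.6524, 0.0605, 0.1059]
orientation: [2.22, 2.221, 0.001]
force: [-0.6, 0.6, 5.9]
opening: 0.0215
gripper_force: 22.0
```

Emit:
carry_out --pt "0 0 0 0 0 0" --pt "0 0 0 0 0 0" --pt "0 0 0 0 0 0" --pt "0 0 -0.005 0 0 0" --pt "0 0 -0.03 0 0 0" --pt "0 0 -0.075 0 0 0" --pt "-0.01 -0.02 -0.115 0 0 0" --pt "-0.04 -0.05 -0.12 0 0 0" --pt "-0.08 -0.09 -0.12 0 0 0" --pt "-0.12 -0.13 -0.12 0 0 0" --pt "-0.165 -0.165 -0.12 0 0 0" --pt "-0.205 -0.19 -0.12 0 0 0" --jaw 90

```text
t: 29.18
tool_pos: [0.4607, -0.1459, 0.2257]
orientation: [2.22, 2.221, 0.0]
force: [0.3, -0.5, 0.5]
opening: 0.0605
gripper_force: 0.0
```

Emit:
carry_out --pt "-0.03 -0.015 0 0 0 0" --pt "-0.044 -0.023 0.01 0 0 0" --pt "-0.0485 -0.025 0.04 0 0 0" --pt "-0.0485 -0.025 0.085 0 0 0" --pt "-0.0485 -0.025 0.13 0 0 0" --pt "-0.0485 -0.025 0.175 0 0 0" --pt "-0.0485 -0.025 0.196 0 0 0" --pt "-0.0485 -0.025 0.203 0 0 0" --pt "-0.0485 -0.025 0.203 0 0 0"

```text
t: 30.3
tool_pos: [0.4371, -0.1928, 0.022]
orientation: [-2.22, -2.222, -0.0]
force: [-0.1, -0.1, 0.2]
opening: 0.0601
gripper_force: 0.0
```

Emit:
carry_out --pt "0 0 0 0 0 0" --pt "0 0 0 0 0 0" --pt "0 0 0 0 0 0" --pt "0 0 0 0 0 0" --pt "0 0 0 0 0 0" --pt "0 0 0 0 0 0" --pt "0 0 0 0 0 0" --jaw 255 --force 15

```text
t: 31.18
tool_pos: [0.4371, -0.1932, 0.0221]
orientation: [2.221, 2.222, 0.0]
force: [0.8, -0.6, 1.5]
opening: 0.0194
gripper_force: 15.0
```

```bash
python3 - <<'E'
from h import *
np.set_printoptions(precision=4,suppress=True)
for c in('top','scene'):
    robot.read_camera(c)
    D=robot.outline_of(c,'bottle_60')
    for d in D:
        u,a=cen(d['pixels'])
        for n in B: 
            p=fit(n,{c:u},.064)[0]
            if p[0]>.6: print(c,n,round(d['conf'],2),u,a,p)
E
```

```text
top bottle_25 0.93 [310.3389 159.1849] 357 [ 0.6576 -0.0559]
top bottle_60 0.93 [310.3389 159.1849] 357 [ 0.6556 -0.0557]
top bottle_125 0.93 [310.3389 159.1849] 357 [ 0.6517 -0.0554]
top bottle_250 0.93 [310.3389 159.1849] 357 [ 0.647  -0.0548]
top bottle_25 0.85 [347.8785 154.5951] 568 [ 0.6698 -0.1632]
top bottle_60 0.85 [347.8785 154.5951] 568 [ 0.6676 -0.1625]
top bottle_125 0.85 [347.8785 154.5951] 568 [ 0.6639 -0.1613]
top bottle_250 0.85 [347.8785 154.5951] 568 [ 0.6592 -0.1597]
top bottle_25 0.79 [269.4802 161.0693] 202 [0.6537 0.0605]
top bottle_60 0.79 [269.4802 161.0693] 202 [0.6516 0.0601]
top bottle_125 0.79 [269.4802 161.0693] 202 [0.6478 0.0595]
top bottle_250 0.79 [269.4802 161.0693] 202 [0.6431 0.0588]
scene bottle_25 0.95 [318.5075 219.625 ] 400 [0.6476 0.0648]
scene bottle_60 0.95 [318.5075 219.625 ] 400 [0.6546 0.0592]
scene bottle_125 0.95 [318.5075 219.625 ] 400 [0.6642 0.0519]
scene bottle_250 0.95 [318.5075 219.625 ] 400 [0.6759 0.0426]
scene bottle_25 0.88 [282.166  231.7707] 711 [ 0.6405 -0.0463]
scene bottle_60 0.88 [282.166  231.7707] 711 [ 0.6477 -0.0509]
scene bottle_125 0.88 [282.166  231.7707] 711 [ 0.6574 -0.0571]
scene bottle_250 0.88 [282.166  231.7707] 711 [ 0.6692 -0.0646]
scene bottle_25 0.84 [248.2912 244.2328] 1061 [ 0.6383 -0.1461]
scene bottle_60 0.84 [248.2912 244.2328] 1061 [ 0.6454 -0.1498]
scene bottle_125 0.84 [248.2912 244.2328] 1061 [ 0.6552 -0.1548]
scene bottle_250 0.84 [248.2912 244.2328] 1061 [ 0.667  -0.1609]
```

All three placed bottles are centred to within about 3 mm. Now the 25, to dish_4.

Emit:
carry_out --pt "0 0 -0.008 0 0 0" --pt "0 0 -0.03 0 0 0" --pt "0 0 -0.065 0 0 0" --pt "0 0 -0.105 0 0 0" --pt "0.003 0.002 -0.145 0 0 0" --pt "0.015 0.009 -0.18 0 0 0" --pt "0.036 0.02 -0.205 0 0 0" --pt "0.064 0.036 -0.215 0 0 0" --pt "0.096 0.055 -0.215 0 0 0" --pt "0.128 0.074 -0.215 0 0 0" --pt "0.16 0.093 -0.215 0 0 0" --pt "0.192 0.112 -0.215 0 0 0"

```text
t: 32.88
tool_pos: [0.5493, 0.0, 0.2374]
orientation: [2.221, 2.222, -0.0]
force: [-0.7, -1.1, -1.0]
opening: 0.0195
gripper_force: 15.0
```

Emit:
carry_out --pt "0.032 0.019 0 0 0 0" --pt "0.064 0.038 0 0 0 0" --pt "0.096 0.058 0 0 0 0" --pt "0.125 0.077 0 0 0 0" --pt "0.148 0.091 0 0 0 0" --pt "0.16 0.098 0 0 0 0" --pt "0.165 0.1 0.01 0 0 0" --pt "0.165 0.1 0.035 0 0 0" --pt "0.165 0.1 0.07 0 0 0" --pt "0.165 0.1 0.105 0 0 0" --pt "0.165 0.1 0.13 0 0 0" --pt "0.165 0.1 0.14 0 0 0"

```text
t: 34.38
tool_pos: [0.647, 0.1628, 0.0944]
orientation: [-2.22, -2.219, 0.005]
force: [0.6, -0.2, 0.0]
opening: 0.0196
gripper_force: 15.0
```

Emit:
carry_out --pt "0 0 0.004 0 0 0" --pt "0 0 0.007 0 0 0" --pt "0 0 0.009 0 0 0" --pt "0 0 0.01 0 0 0" --pt "0 0 0.01 0 0 0" --pt "0 0 0.01 0 0 0"

```text
t: 35.12
tool_pos: [0.649, 0.164, 0.0872]
orientation: [2.221, 2.222, 0.0]
force: [0.5, 0.5, -1.0]
opening: 0.0196
gripper_force: 15.0
```

Emit:
carry_out --pt "0 0 0.001 0 0 0" --pt "0 0 0.001 0 0 0" --pt "0 0 0.001 0 0 0"

```text
t: 35.5
tool_pos: [0.649, 0.164, 0.0862]
orientation: [2.221, 2.222, 0.0]
force: [0.5, -0.3, 0.7]
opening: 0.0193
gripper_force: 15.0
```

Emit:
carry_out --pt "0 0 0.001 0 0 0" --pt "0 0 0.001 0 0 0" --pt "0 0 0.001 0 0 0"

```text
t: 35.88
tool_pos: [0.6494, 0.164, 0.0861]
orientation: [2.221, 2.221, 0.002]
force: [-1.9, -0.6, 5.7]
opening: 0.0194
gripper_force: 15.0
```

Contact made. Releasing and withdrawing.

Emit:
carry_out --pt "0 0 0 0 0 0" --pt "0 0 0 0 0 0" --pt "0 0 0 0 0 0" --pt "0 0 -0.005 0 0 0" --pt "0 0 -0.03 0 0 0" --pt "0 0 -0.075 0 0 0" --pt "0 -0.01 -0.12 0 0 0" --pt "0 -0.05 -0.16 0 0 0" --pt "0 -0.1 -0.17 0 0 0" --pt "0 -0.14 -0.17 0 0 0" --pt "0 -0.15 -0.17 0 0 0" --jaw 60

```text
t: 37.25
tool_pos: [0.4975, 0.1641, 0.2561]
orientation: [2.22, 2.222, 0.002]
force: [0.8, 0.1, 0.5]
opening: 0.0714
gripper_force: 0.0
```

```bash
python3 - <<'E'
from h import *
b=robot.read_camera('scene')[130:300,190:417]
cv2.imwrite('pics/end.png',np.clip(cv2.resize(b,(800,600),interpolation=2)*1.5,0,255).astype(np.uint8)[:,:,::-1])
for d in robot.outline_of('scene','bottle_25'):
    u,a=cen(d['pixels']); print(u,a,fit('bottle_25',{'scene':u},.064)[0])
for d in robot.outline_of('scene','flask'): print(cen(d['pixels']))
E
```

```text
[248.23688969 244.34538879] 1106 [ 0.6387155  -0.14658039]
[318.5097561 218.8195122] 410 [0.64468984 0.06690082]
[282.49279539 231.53458213] 694 [ 0.64019647 -0.04514771]
[348.64583333 209.43229167] 192 [0.65313701 0.16316061]
(array([316.06465517, 184.68534483]), 464)
(array([281.15952381, 247.6047619 ]), 420)
(array([345.80338266, 218.48625793]), 473)
```

View pics/end.png

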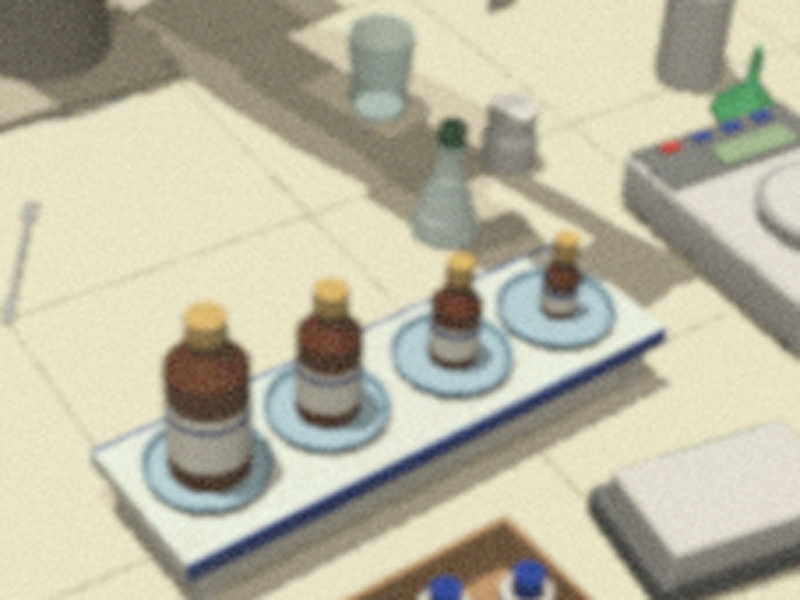

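The picture shows all four bottles upright and centred in their dishes, from the largest at crop (205,400) to the smallest at (563,280) by the balance. The flask has not moved. Handing in.

```bash
python3 -c "
from plant import robot
print(robot.close_job())"
```

```text
the job is handed in; nothing more can be done
None
```

The job is handed in after about 37 s: all four bottles stand upright in their dishes, smallest at the balance's end, within about 4 mm of centre by the cameras, the flask is where it was, and no verdict came back.

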